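# Set a ring stand under the bench magnifier

### The arm

A 6-joint arm with a two-finger parallel gripper is mounted at the origin on the work surface. World frame = base frame: x ahead of the robot, y to its left, z up, the work surface at z = 0. Lengths are in m, angles in degrees, forces in N, time in s.
With the tool pointing down it reaches from about 0.25 to 0.725 m from the base axis. Payload 9.7 kg.
Tool frame: the origin (TCP) lies between the finger pads; the fingertips stand 19 mm ahead of it and the grasp point (between the pads) is the TCP; z points along the fingers, y is the line along which they close (so a half turn about z gives the same grasp; the last joint's range is limited). The gripper opens to 85 mm and grips with 20 to 120 N. Pads are 22 mm wide; open, the fingers measure 114 mm over their backs; the gripper's body (76 mm by 85 mm) begins 54 mm behind the grasp point. The pads swing forward as they close: fully open they stand 13 mm farther back than shut.
Start: joints at [63.14, 4.979, 10.078, 95.1, 0, 90], TCP at [0.248, 0.491, 0.25] pointing down, gripper open.
Joint ranges: [-179.16, 179.16], [-48.56, 103.87], [-65.8, 70.77], [-126.05, 130.52], [-82.76, 87.17], [-180, 180]. Speed limits (degrees/s): [127.2, 127.2, 147.25, 180, 180, 180].

### API

Orientations are given as [roll, pitch, yaw] about the fixed x, y, z axes, in that order (R = Rz(yaw) Ry(pitch) Rx(roll)).
In Python, from workcell import bot gives the robot as it stands. The module is installed in compiled form; this text tells all that it offers.
- The arm moves only by the shell command python3 -m crank 'ROWS' [OPENING] [FORCE]. ROWS is JSON, a list that holds one entry, the list of rows, each a list of 6 numbers: the shift along the world's x, y, z as a fraction of full scale, then the turn, a rotation vector about the world's x, y, z as a fraction of full scale. In form: [[[x, y, z, wx, wy, wz], ...]]. A call has 1 to 20 rows; each row shifts and turns the commanded pose from where the row before left it; what a row does not reach is not made up. Full scale, the value 1, is 20 mm for a shift and 0.12 rad for a turn. A row lasts 1/12 s, in which the tool goes at most 41.7 mm and 7.16 degrees, less where a joint would pass 70% of its speed; a pose out of reach is approached as far as the arm can. A call with a number of a shift or a turn outside -1 to 1 is refused whole. A call with a gripper value outside its range is refused whole. OPENING is the opening, from 0 (shut) to 1 (fully open), set as the call begins (- or left out, the last holds). The fingers move at their own pace and stop on an object; FORCE is the grip in N (left out, the last holds). Time passes only in rows, so rows that do not move let the fingers close. It gives the time, the measured TCP pose, the force, the opening and the grip force at its end, in the units of the state.
- bot.get_obs(): the state, without advancing time (a new reading comes with each control period).
- bot.camera(name): name is "scene" or "top"; returns the picture (480x640x3 uint8, red, green, blue); there is no depth.
- bot.camera_model(name): a dict with "vertical_fov" (degrees; the focal length in pixels is half the picture's height over the tangent of half this angle, whatever the lens; pixels are square), "cx", "cy" (the principal point, pixels), "k1" (the pictures are not rectified: a ray, as slopes to the right and down, at radius r is drawn at 1 + k1 r^2 times it, then the intrinsics apply), "R" (3x3) and "t" (3): a world point X has camera coordinates R X + t. Camera axes: x right, y down, z forward; pixel columns grow to the right and rows downward; lengths in m; the calibration is good to about 2 mm. A picture is of the moment at which its call begins. camera_model takes no time and is no camera call.
- bot.job_done(): hands the job in; it is judged then, once.
The state is a dict: "time": time; "q": joint angles; "qd": joint speeds; "joint_efforts": joint torques, N m; "ee_pos": TCP position; "tcp_rot": TCP orientation; "wrist_force": force on the tool from outside, world axes, zero at the start; "torque": the same for the moment, N m; "opening": finger opening in m; "grasp_force": force on a finger pad.
Only numpy, scipy, OpenCV 4.12 (cv2) and the standard library are available. Lean on these libraries where they do the work, as an engineer would, in place of code of your own. Each camera call takes 0.05 s, during which the arm holds its last target. There are 200 camera calls.

### The job

Stand the wooden ring stand upright in the middle of the steel bench block and let go of it; then swing the magnifier's stiff arm so that the centre of its lens is right above the stand, and leave it there for inspection. Set the stand down without dropping or tipping it, and do not disturb the other things on the bench.

Things in the scene. Friction and masses are not known exactly. Their poses are not given: they have to be found in the camera images.
- ring_stand: loose pale wooden ring stand, 92 mm tall, 140 g: round foot 56 mm across and 12 mm thick, plain upright stem 24 mm across from 12 to 76 mm up, then a cone tip with a gold ring and green stone. Origin: centre of the foot's underside; z up along the stem
- block_top (a point): centre of the top face of the bright steel bench block, 100 x 100 x 20 mm, fixed on the bench; z up, x and y along its edges
- lens_centre (a point): centre of the magnifier's round clear lens in its white frame, 136 mm across, level, about 181 mm above the bench (underside at 173 mm); x points from the lens along its link back to the elbow pivot, 280 mm away (the elbow is the vertical hinge between the two white links), z up
- lens_handle (a point): point to grip on the magnifier's upright red round handle, 18 mm across. The handle stands on the far rim of the lens frame, 75 mm beyond the lens centre in line with the elbow-to-lens link, and spans 189 to 255 mm above the bench; this point lies on its axis, 225 mm above the bench. Turns with the lens
- shoulder_pivot (a point): on the vertical hinge axis atop the magnifier's fixed post (round white foot, 120 mm across), 160 mm up. The first white link, 280 mm, turns about it; the second turns about the elbow at its end, from straight to folded by 2.6 rad. Seen from the robot the elbow stays left of the line from post to lens. Both hinges are stiff (0.35 and 0.2 N m) and stay where left
- amber_jar: bystander: loose amber jar with black lid, 48 mm across, 70 mm tall, standing; origin at centre of underside
- thread_spool: bystander: loose yellow spool with black thread, 54 mm across, 58 mm tall, standing; origin at centre of underside
- brush: bystander: loose flat brush lying on the bench, 180 mm long along its x; origin about mid-length, on the bench
- pliers: bystander: loose pliers with blue grips lying on the bench, about 140 mm long along x, 13 mm high; origin under the pivot
- red_dish: bystander: loose shallow red dish with rings, 90 mm across, 22 mm high; origin at centre of underside
- ball_cup: bystander: loose white cup with dark wooden balls, 74 mm across, 107 mm high with balls; origin at centre of underside

How it is judged (in metres and radians):
On the way, in this order (a step that is already met when the one before it is completed fails the run):
1. the ring stand stands upright in the middle of the block, let go (horizontal distance between ring_stand and block_top below 0.02 m and z of ring_stand in the frame of block_top between -0.006 and 0.006 m and angle between ring_stand's own z axis and vertical below 0.1 rad and linear speed of ring_stand below 0.02 m/s and contact force between the fingers and ring_stand below 0.05 N), for 0.3 s.
2. the lens centre is above the stand (horizontal distance between lens_centre and ring_stand below 0.02 m), for 0.2 s.
At the end, for the whole second after the job is handed in: The ring stand stands upright (within 0.1 rad) and at rest on the block, its centre within 20 mm of the block's centre, and the centre of the magnifier's lens stays within 20 mm, seen from above, of the stand (horizontal distance between ring_stand and block_top below 0.02 m and z of ring_stand in the frame of block_top between -0.006 and 0.006 m and angle between ring_stand's own z axis and vertical below 0.1 rad and linear speed of ring_stand below 0.02 m/s and horizontal distance between lens_centre and ring_stand below 0.02 m); the robot touches nothing.
It fails at once if the ring stand is tipped over (more than 0.5 rad) (angle between ring_stand's own z axis and vertical above 0.5 rad).
It fails at once if the ring stand is dropped or thrown (faster than 0.5 m/s while not in the fingers) (linear speed of ring_stand above 0.5 m/s and contact force between the fingers and ring_stand below 0.05 N).
It fails at once if a bystander is moved more than 30 mm or tipped (jar, spool, cup) (distance of any of amber_jar, thread_spool, brush, pliers, red_dish, ball_cup from where it was at the start of the episode above 0.03 m or angle between any of amber_jar, thread_spool, ball_cup's own z axis and vertical above 0.5 rad).
It also fails if it takes over 61 s, if anything falls off the work surface, if the arm or the gripper's body presses on something with over 40 N, if the wrist force passes 120 N, or if a joint passes its speed limit or range.

## Working session

There is one attempt and no reset: what is moved stays moved. The work goes in short steps, Python scripts to look and compute and a shell command to move; the robot and the scene stay as the last step left them, time stands still between calls to the robot, and variables do not carry over. Pictures are saved under pics/ and viewed, at most 10 in all, crops included, and the job is handed in when it is done.

```bash
mkdir -p pics
cat > h.py <<'E'
import numpy as np, cv2
from workcell import bot
def K(n):
    m=bot.camera_model(n); f=240/np.tan(np.radians(m["vertical_fov"])/2)
    return m,f,np.array(m["R"]),np.array(m["t"])
def ray(n,u,v):
    m,f,R,t=K(n); d=np.array([(u-m["cx"])/f,(v-m["cy"])/f]); s=d.copy()
    for _ in range(30): s=d/(1+m["k1"]*(s@s))
    return -R.T@t, R.T@np.array([s[0],s[1],1])
def onz(n,u,v,z):
    c,d=ray(n,u,v); return c+d*(z-c[2])/d[2]
def tri(p,q):
    c1,d1=ray("top",*p); c2,d2=ray("scene",*q)
    s=np.linalg.lstsq(np.c_[d1,-d2],c2-c1,rcond=None)[0]
    a,b=c1+s[0]*d1,c2+s[1]*d2
    return (a+b)/2,np.linalg.norm(a-b)
def proj(n,X):
    m,f,R,t=K(n); c=R@np.array(X,float)+t; s=c[:2]/c[2]; s=s*(1+m["k1"]*(s@s))
    return np.array([m["cx"],m["cy"]])+f*s
def snap(n,name):
    im=bot.camera(n)[:,:,::-1].copy(); cv2.imwrite(f"pics/{name}.png",im); return im
E
python3 - <<'E'
from h import *
for n in("top","scene"):
    snap(n,n+"0"); m,f,R,t=K(n); print(n,f,m["cx"],m["cy"],m["k1"],(-R.T@t).round(3),R.round(2).tolist())
print(bot.get_obs())
E
```

```text
top 435.69107832263194 312.8099110261279 236.3552247976352 -0.06889064785721265 [ 0.448 -0.02   1.066] [[-0.01, -1.0, 0.0], [-0.99, 0.01, -0.14], [0.14, -0.0, -0.99]]
scene 460.30177299776926 322.28764548706675 231.60211923708448 -0.058252702115215105 [1.014 0.654 0.914] [[-0.82, 0.57, -0.01], [0.4, 0.56, -0.73], [-0.4, -0.61, -0.69]]
{'time': 0.1, 'q': array([6.31376667e+01, 5.00779616e+00, 1.00399776e+01, 9.50999979e+01,
       4.88204315e-04, 9.00012671e+01]), 'qd': array([-0.06492254, -0.10585835,  0.0658119 , -0.03496712,  0.03029086,
       -0.01890415]), 'joint_efforts': array([-1.31960228e-04, -5.21561694e+01,  4.65653872e+01,  1.60744437e-02,
        2.24921172e-05,  1.64366321e-05]), 'ee_pos': array([0.24843289, 0.4904919 , 0.24966423]), 'tcp_rot': array([-1.79932184e+02, -4.86704200e-04,  1.53136399e+02]), 'wrist_force': array([ 0.47037678, -0.00810609, -0.39785516]), 'torque': array([ 0.03341136,  0.03724594, -0.04948093]), 'grasp_force': 0.0, 'opening': 0.08561208495866315}
```

View pics/top0.png

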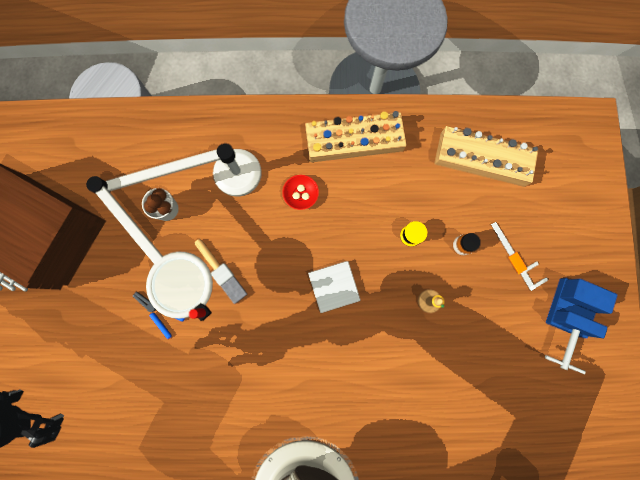

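View pics/scene0.png

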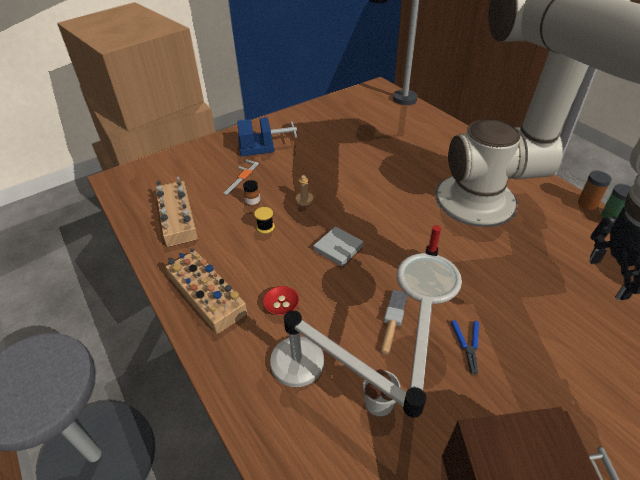

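The top view shows the stand at about (430,300), block (334,286), lens (179,284), handle (197,313), elbow (96,185) and shoulder (225,153). In the scene view the stand is at (304,195), block (338,246), lens (429,278), handle (435,240), elbow (414,402) and shoulder (293,322). Next I'll segment these.

Run:
```python
from h import *
t=cv2.imread("pics/top0.png"); s=cv2.imread("pics/scene0.png")
def cr(im,u,v,r,S): return cv2.resize(im[v-r:v+r,u-r:u+r],(S,S),interpolation=cv2.INTER_CUBIC)
a=[cr(t,430,300,25,260),cr(t,334,286,35,260),cr(t,190,295,50,260)]
b=[cr(s,304,192,25,260),cr(s,338,246,35,260),cr(s,432,262,50,260)]
cv2.imwrite("pics/z1.png",np.vstack([np.hstack(a),np.hstack(b)]))
def comp(im,lo,hi,u,v,r,name,cam,z):
    h=cv2.cvtColor(im,cv2.COLOR_BGR2HSV); m=cv2.inRange(h,np.array(lo),np.array(hi))
    k=np.zeros_like(m);k[v-r:v+r,u-r:u+r]=m[v-r:v+r,u-r:u+r]
    n,l,st,c=cv2.connectedComponentsWithStats(k)
    i=1+np.argmax(st[1:,4]); cs=max(cv2.findContours((l==i).astype(np.uint8),0,2)[0],key=cv2.contourArea)
    box=cv2.minAreaRect(cs); p=box[0]; print(name,cam,st[i],c[i].round(1),np.round(box[0],1),np.round(box[1],1),round(box[2],1),onz(cam,*p,z).round(4))
    if len(cs)>10: print("   ell",np.round(cv2.fitEllipse(cs)[0],1), onz(cam,*cv2.fitEllipse(cs)[0],z).round(4))
    return cs
comp(t,(0,0,120),(179,60,255),334,286,38,"block","top",.02)
comp(s,(0,0,90),(179,60,255),338,246,35,"block","scene",.02)
comp(t,(0,0,150),(179,60,255),179,284,36,"lens","top",.181)
comp(s,(0,0,120),(179,60,255),429,278,34,"lens","scene",.181)
comp(t,(170,150,80),(179,255,255),197,313,15,"handle","top",.255)
comp(s,(170,150,80),(179,255,255),435,240,18,"handle","scene",.225)
for cam,im,u,v in(("top",t,96,185),("scene",s,414,402),("top",t,225,153),("scene",s,293,322)):
    comp(im,(0,0,0),(179,255,50),u,v,13,"piv",cam,.18)
```

```text
block top [ 308  262   52   51 1755] [333.8 286.5] [333.8 286.3] [42.2 42. ] 72.6 [ 0.4782 -0.0735  0.02  ]
   ell [333.7 286.7] [ 0.4771 -0.0732  0.02  ]
block scene [313 227  50  38 979] [338.3 244.2] [337.7 243.2] [39.7 30.5] 32.6 [ 0.4813 -0.0712  0.02  ]
   ell [338.5 244.2] [ 0.482  -0.0667  0.02  ]
lens top [ 143  248   72   70 3505] [177.  282.6] [178.5 282.5] [69. 71.] 90.0 [0.4824 0.2503 0.181 ]
   ell [177.1 282.4] [0.4827 0.2533 0.181 ]
lens scene [ 398  253   64   59 2544] [429.6 278.9] [429.8 277.5] [58.2 55.2] 56.3 [0.4792 0.2536 0.181 ]
   ell [429.6 278.8] [0.4822 0.2559 0.181 ]Traceback (most recent call last):
  File "<stdin>", line 19, in <module>
  File "<stdin>", line 11, in comp
    return _wrapfunc(a, 'argmax', axis=axis, out=out, **kwds)
    return bound(*args, **kwds)
ValueError: attempt to get argmax of an empty sequence
```

View pics/z1.png

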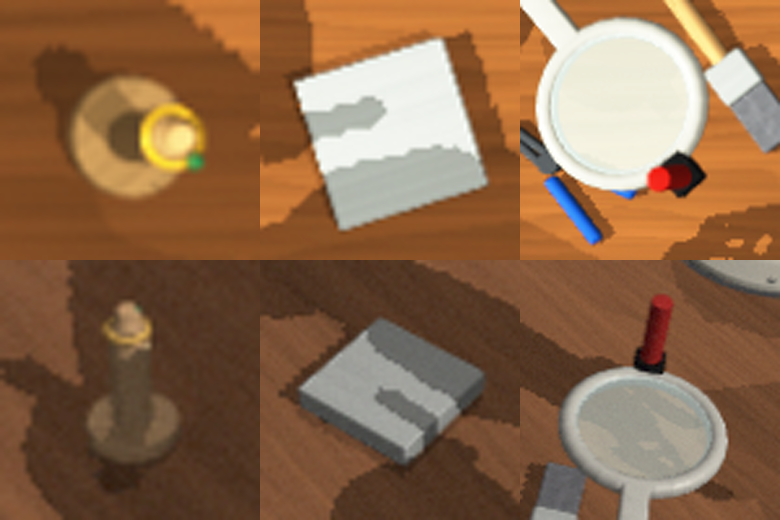

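The crops give the following positions (crop pixels):

| Feature | Top view | Scene view |
|---|---|---|
| Stand foot | disc centre (128,136) | – |
| Stand tip | (180,138) | (126,42) |
| Block corners | (33,83), (182,37), (227,184), (81,230) | – |
| Handle top | (139,180) | (142,40) |

I'll triangulate from these.

Run:
```python
from h import *
U=lambda x,y,u,v,r: (u-r+(x+.5)/(260/(2*r))-.5, v-r+(y+.5)/(260/(2*r))-.5)
T=lambda x,y:U(x,y,430,300,25); S=lambda x,y:U(x,y,304,192,25)
print("foot z.012 top",onz("top",*T(128,136.5),.012),"tip tri",tri(T(180,138),S(126,42)))
print("ring tri",tri(T(172,137),S(128,72)))
print("foot tri",tri(T(128,136.5),S(134,163)))
print("foot widths m",np.ptp([onz("top",*T(70,136),.012),onz("top",*T(186,136),.012)],axis=0))
Bt=[U(x,y,334,286,35) for x,y in((33,83),(182,37),(227,184),(81,230))]
P=np.array([onz("top",*p,.02) for p in Bt]); print("block corners",P.round(4).tolist(),P.mean(0), "edges",np.linalg.norm(P-np.roll(P,1,0),axis=1),np.degrees(np.arctan2(*(P[1]-P[0])[1::-1])))
Bs=[U(x,y,338,246,35) for x,y in((40,130),(120,58),(224,118),(145,187))]
for a in Bt: print("  tri",min((tri(a,b)for b in Bs),key=lambda r:r[1]))
print("handle top",tri(U(139,180,190,295,50),U(142,40,432,262,50)))
print("lens tri",tri((177.1,282.4),(429.6,278.8)), tri(U(100,104,190,295,50),U(124,170,432,262,50)), onz("top",*U(100,104,190,295,50),.181),onz("scene",*U(124,170,432,262,50),.181))
print("elbow",tri((96,185),(414,402)),onz("top",96,184.5,.19)); print("shoulder",tri((225,153),(293,322)),onz("top",225.5,153,.19))
for n,p in dict(spool=(414,233),jar=(470,242),dish=(301,192),cup=(159,203),brush0=(198,242),brush1=(238,298),plier0=(137,294),pl1=(168,335)).items(): print(n,onz("top",*p,.06 if n in("spool","jar","cup") else .015).round(3))
```

```text
foot z.012 top [ 0.44158941 -0.30358     0.012     ] tip tri (array([ 0.44172415, -0.30369277,  0.09648136]), np.float64(0.0013182404552701263))
ring tri (array([ 0.44119936, -0.30617463,  0.07349159]), np.float64(0.0008491838506722839))
foot tri (array([ 0.44121167, -0.30481832,  0.00631243]), np.float64(0.0008880240806874857))
foot widths m [0.00061834 0.05433283 0.        ]
block corners [[0.5103, -0.0108, 0.02], [0.5395, -0.1075, 0.02], [0.4448, -0.1348, 0.02], [0.4164, -0.041, 0.02]] [ 0.4777776  -0.07352798  0.02      ] edges [0.09870553 0.10102149 0.09856745 0.09806194] -73.19670869166491
  tri (array([ 0.51087467, -0.01116802,  0.0191201 ]), np.float64(0.0012460373119070648))
  tri (array([ 0.53917653, -0.10725733,  0.01462554]), np.float64(0.002142920798080245))
  tri (array([ 0.44482257, -0.1352981 ,  0.01573655]), np.float64(3.321420893916272e-05))
  tri (array([ 0.41608353, -0.04121245,  0.00999559]), np.float64(2.7722964459294803e-05))
handle top (array([0.42175704, 0.19892423, 0.25292038]), np.float64(0.00040883787344294406))
lens tri (array([0.4819039 , 0.25450179, 0.17935303]), np.float64(0.0021346522541152812)) (array([0.47802842, 0.25139314, 0.17938658]), np.float64(1.930012578586198e-05)) [0.47796691 0.25090581 0.181     ] [0.47921377 0.25227173 0.181     ]
elbow (array([0.69058044, 0.43842695, 0.17597809]), np.float64(0.002059816146569755)) [0.68712453 0.43201488 0.19      ]
shoulder (array([0.76470335, 0.16724533, 0.15414776]), np.float64(0.00011412123602588384)) [0.75219493 0.15885511 0.19      ]
spool [ 0.6   -0.261  0.06 ]
jar [ 0.578 -0.393  0.06 ]
dish [0.711 0.005 0.015]
cup [0.675 0.341 0.06 ]
brush0 [0.587 0.256 0.015]
brush1 [0.452 0.156 0.015]
plier0 [0.461 0.402 0.015]
pl1 [0.364 0.323 0.015]
```

```bash
python3 -m crank '[[[0,0,1,0,0,0],[0,0,1,0,0,0],[0.24,-1,1,0,0,0],[0.24,-1,1,0,0,0],[0.24,-1,0,0,0,0],[0.24,-1,0,0,0,0],[0.24,-1,0,0,0,0],[0.24,-1,0,0,0,0],[0.24,-1,0,0,0,0],[0.24,-1,0,0,0,0],[0.24,-1,0,0,0,0],[0.24,-1,0,0,0,0],[0.24,-1,0,0,0,0],[0.24,-1,0,0,0,0],[0.24,-1,0,0,0,0],[0.24,-1,0,0,0,0],[0.24,-1,0,0,0,0],[0.24,-1,0,0,0,0],[0.24,-1,0,0,0,0],[0.24,-1,0,0,0,0]]]' 1
python3 -m crank '[[[0.24,-1,0,0,0,0],[0.24,-1,0,0,0,0],[0.24,-1,0,0,0,0],[0.24,-1,0,0,0,0],[0.24,-1,0,0,0,0],[0.24,-1,0,0,0,0],[0.24,-1,0,0,0,0],[0.24,-1,0,0,0,0],[0.24,-1,0,0,0,0],[0.24,-1,0,0,0,0],[0.24,-1,0,0,0,0],[0.24,-1,0,0,0,0],[0.24,-1,0,0,0,0],[0.24,-1,0,0,0,0],[0.24,-1,0,0,0,0],[0.24,-1,0,0,0,0],[0.24,-1,0,0,0,0],[0.24,-1,0,0,0,0],[0.24,-1,0,0,0,0],[0.24,-1,0,0,0,0]]]'
```

```text
time: 1.77
ee_pos: [0.3349, 0.1297, 0.3301]
tcp_rot: [-180.0, -0.0, 153.1]
wrist_force: [0.1, -0.7, -1.3]
opening: 0.0857
grasp_force: 0.0
time: 3.43
ee_pos: [0.431, -0.2704, 0.3299]
tcp_rot: [180.0, -0.0, 153.1]
wrist_force: [-0.3, 0.4, -0.1]
opening: 0.0854
grasp_force: 0.0
```

```bash
python3 -m crank '[[[0.28,-0.88,0,0,0,0],[0.28,-0.87,0,0,0,0],[0,0,-1,0,0,0],[0,0,-1,0,0,0],[0,0,-1,0,0,0],[0,0,-1,0,0,0],[0,0,-1,0,0,0],[0,0,-1,0,0,0],[0,0,-1,0,0,0],[0,0,-1,0,0,0],[0,0,-1,0,0,0],[0,0,-1,0,0,0],[0,0,-0.75,0,0,0],[0,0,-0.5,0,0,0],[0,0,-0.5,0,0,0],[0,0,-0.5,0,0,0],[0,0,0,0,0,0]]]'
python3 - <<'E'
from h import *
t=snap("top","t1");s=snap("scene","s1")
cv2.imwrite("pics/z2.png",np.hstack([cv2.resize(t[260:340,390:470],(390,390)),cv2.resize(s[130:230,254:354],(390,390))]))
E
```

```text
time: 4.85
ee_pos: [0.4415, -0.3039, 0.0835]
tcp_rot: [180.0, -0.1, 153.1]
wrist_force: [0.5, -0.0, -0.0]
opening: 0.0856
grasp_force: 0.0
```

View pics/z2.png

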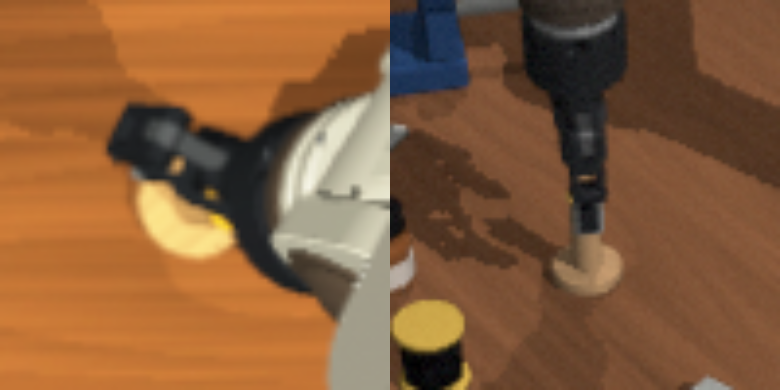

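The open fingers straddle the stem, with the stand visible between them (around (190,170) left crop, (590,240) right crop). I'll go down and close.

```bash
python3 -m crank '[[[0,0,-0.5,0,0,0],[0,0,-0.5,0,0,0],[0,0,-0.4,0,0,0],[0,0,0,0,0,0]]]'
python3 -m crank '[[[0,0,0,0,0,0],[0,0,0,0,0,0],[0,0,0,0,0,0],[0,0,0,0,0,0],[0,0,0,0,0,0],[0,0,0,0,0,0],[0,0,0,0,0,0],[0,0,0,0,0,0],[0,0,0,0,0,0],[0,0,0,0,0,0],[0,0,0,0,0,0],[0,0,0,0,0,0]]]' 0 30
```

```text
time: 5.28
ee_pos: [0.4412, -0.3037, 0.055]
tcp_rot: [180.0, -0.2, 153.1]
wrist_force: [-0.7, 0.4, -0.4]
opening: 0.0857
grasp_force: 0.0
time: 6.28
ee_pos: [0.4423, -0.3045, 0.0577]
tcp_rot: [-180.0, 0.0, 153.1]
wrist_force: [-0.2, 0.4, 5.3]
opening: 0.0237
grasp_force: 29.7
```

```bash
python3 -m crank '[[[0,0,0.25,0,0,0],[0,0,0.5,0,0,0],[0,0,0.75,0,0,0],[0,0,0.5,0,0,0],[0,0,0,0,0,0],[0.1,0.48,0,0,0,0],[0.15,0.96,0,0,0,0],[0.15,0.96,0,0,0,0],[0.15,0.96,0,0,0,0],[0.15,0.96,0,0,0,0],[0.15,0.96,0,0,0,0],[0.15,0.96,0,0,0,0],[0.15,0.96,0,0,0,0],[0.15,0.96,0,0,0,0],[0.15,0.96,0,0,0,0],[0.15,0.96,0,0,0,0],[0.1,0.96,0,0,0,0],[0.1,0.48,0,0,0,0],[0,0,0,0,0,0],[0,0,0,0,0,0]]]'
python3 - <<'E'
from h import *
t=snap("top","t2");s=snap("scene","s2")
print(bot.get_obs()["ee_pos"])
cv2.imwrite("pics/z3.png",np.hstack([cv2.resize(t[246:326,294:374],(400,400),interpolation=2),cv2.resize(s[190:270,298:378],(400,400),interpolation=2)]))
E
```

```text
time: 7.95
ee_pos: [0.4779, -0.0736, 0.0969]
tcp_rot: [-180.0, -0.0, 153.2]
wrist_force: [-0.8, 0.3, -1.8]
opening: 0.0232
grasp_force: 29.8
[ 0.47791259 -0.0744517   0.09701903]
```

View pics/z3.png

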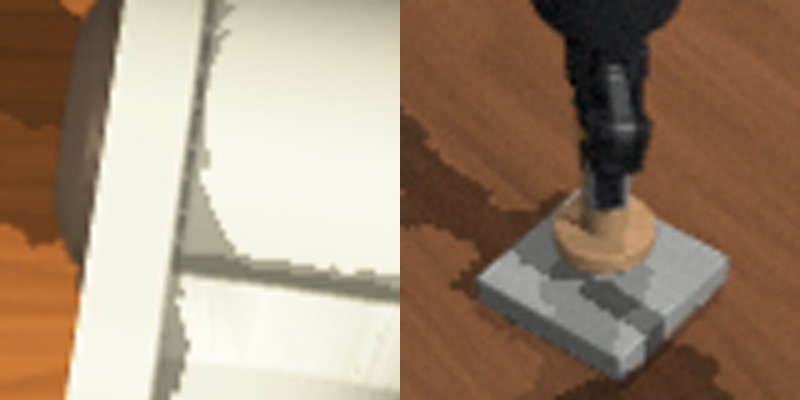

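The scene view shows the held foot at about (338.8,236.2) full-frame, upright over the block. I'll check its offset.

Run:
```python
from h import *
print(onz("scene",338.6,236,.045),proj("scene",[.478,-.0735,.045]), onz("scene",338.3,244.1,.02))
```

```text
[ 0.47797893 -0.07202113  0.045     ] [338.27513086 235.69548147] [ 0.48204651 -0.06738074  0.02      ]
```

```bash
python3 -m crank '[[[0,0,-0.3,0,0,0],[0,0,-0.3,0,0,0],[0,0,-0.2,0,0,0],[0,0,-0.1,0,0,0],[0,0,0,0,0,0],[0,0,0,0,0,0]]]'
python3 -m crank '[[[0,0,-0.05,0,0,0],[0,0,0,0,0,0],[0,0,0,0,0,0]]]'
```

```text
time: 8.55
ee_pos: [0.478, -0.0741, 0.0791]
tcp_rot: [-180.0, -0.0, 153.1]
wrist_force: [-0.0, -0.5, -1.7]
opening: 0.0235
grasp_force: 29.8
time: 8.8
ee_pos: [0.4782, -0.0739, 0.0784]
tcp_rot: [180.0, 0.0, 153.1]
wrist_force: [-0.3, -0.1, -0.9]
opening: 0.0235
grasp_force: 29.8
```

```bash
python3 -m crank '[[[0,0,-0.05,0,0,0],[0,0,0,0,0,0],[0,0,0,0,0,0]]]'
python3 -m crank '[[[0,0,-0.05,0,0,0],[0,0,0,0,0,0],[0,0,0,0,0,0]]]'
```

```text
time: 9.05
ee_pos: [0.4783, -0.0739, 0.0777]
tcp_rot: [180.0, 0.0, 153.1]
wrist_force: [0.1, -0.2, 2.1]
opening: 0.0233
grasp_force: 30.0
time: 9.3
ee_pos: [0.4784, -0.0739, 0.0777]
tcp_rot: [180.0, 0.1, 153.1]
wrist_force: [-4.0, 1.1, 12.2]
opening: 0.0236
grasp_force: 31.1
```

Contact: it is seated on the block. Release, wait, rise.

```bash
python3 -m crank '[[[0,0,0.03,0,0,0],[0,0,0,0,0,0],[0,0,0,0,0,0]]]'
python3 -m crank '[[[0,0,0,0,0,0],[0,0,0,0,0,0],[0,0,0,0,0,0],[0,0,0,0,0,0],[0,0,0,0,0,0],[0,0,0,0,0,0],[0,0,0,0,0,0],[0,0,0,0,0,0]]]' 1
python3 -m crank '[[[0,0,0.3,0,0,0],[0,0,0.5,0,0,0],[0,0,1,0,0,0],[0,0,1,0,0,0],[0,0,1,0,0,0],[0,0,1,0,0,0],[0,0,1,0,0,0],[0,0,1,0,0,0],[0,0,1,0,0,0],[0,0,1,0,0,0],[0,0,1,0,0,0],[0,0,1,0,0,0],[0,0,1,0,0,0],[0,0,1,0,0,0],[0,0,0.7,0,0,0],[0,0,0,0,0,0]]]'
python3 - <<'E'
from h import *
t=snap("top","t3");s=snap("scene","s3")
print(bot.get_obs()["q"].round(1))
cv2.imwrite("pics/z4.png",np.hstack([cv2.resize(t[236:336,284:384],(400,400),interpolation=2),cv2.resize(s[180:280,288:388],(400,400),interpolation=2)]))
E
```

```text
time: 9.55
ee_pos: [0.4784, -0.0739, 0.0777]
tcp_rot: [180.0, 0.1, 153.1]
wrist_force: [-2.2, 1.2, 7.7]
opening: 0.023
grasp_force: 30.5
time: 10.22
ee_pos: [0.4781, -0.0739, 0.0768]
tcp_rot: [-180.0, -0.0, 153.1]
wrist_force: [0.7, -0.3, 0.1]
opening: 0.0854
grasp_force: 0.0
time: 11.55
ee_pos: [0.4783, -0.074, 0.3507]
tcp_rot: [179.9, 0.3, 153.1]
wrist_force: [0.6, -0.3, 0.4]
opening: 0.0853
grasp_force: 0.0
[ -8.8  -0.7  15.3 105.9  -0.   18.1]
```

View pics/z4.png

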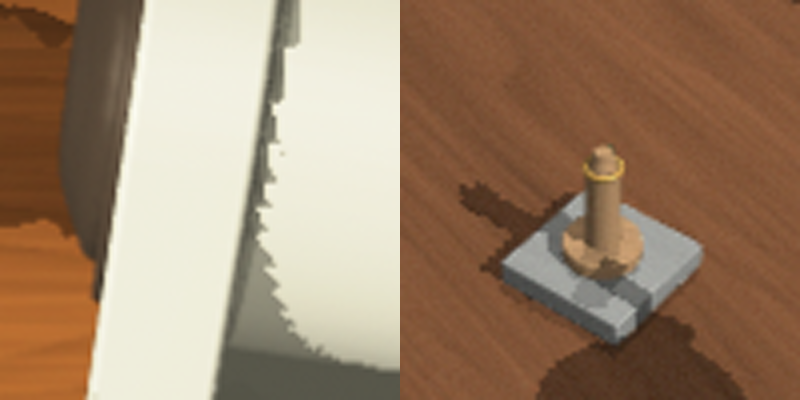

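The stand is upright in the middle of the block (foot near (602,245) in the crop). Next, the handle.

```bash
python3 -m crank '[[[-0.2,0.97,0,0,0,0],[-0.2,0.97,0,0,0,0],[-0.2,0.97,0,0,0,0],[-0.2,0.97,0,0,0,0],[-0.2,0.97,0,0,0,0],[-0.2,0.97,0,0,0,0],[-0.2,0.97,0,0,0,0],[-0.2,0.97,0,0,0,0],[-0.2,0.97,0,0,0,0],[-0.2,0.97,0,0,0,0],[-0.2,0.97,0,0,0,0],[-0.2,0.97,0,0,0,0],[-0.2,0.97,0,0,0,0],[-0.2,0.97,0,0,0,0],[0,0,-0.5,0,0,0],[0,0,-0.5,0,0,0],[0,0,-0.5,0,0,0],[0,0,0,0,0,0],[0,0,0,0,0,0]]]'
python3 - <<'E'
from h import *
s=snap("scene","s4");t=snap("top","t4"); print(bot.get_obs()["ee_pos"])
cv2.imwrite("pics/z5.png",np.hstack([cv2.resize(t[264:364,150:250],(390,390),interpolation=2),cv2.resize(s[180:280,385:485],(390,390),interpolation=2)]))
E
```

```text
time: 13.23
ee_pos: [0.4216, 0.1975, 0.316]
tcp_rot: [-179.9, -0.1, 153.1]
wrist_force: [0.2, -0.6, -0.7]
opening: 0.0855
grasp_force: 0.0
[0.42201022 0.19754269 0.31711658]
```

View pics/z5.png

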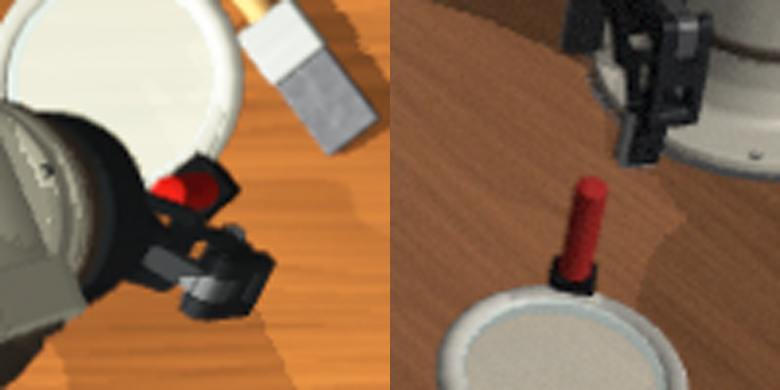

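The handle top is at about (193.5,312) in the top view and (436.5,228) in the scene view, with the gripper still above it. I'll check by projecting the fingertips.

Run:
```python
from h import *
c=np.array([.422,.1975,0]);d=np.array([.454,.891,0])
for z in(.298,.31):
  for k in(-.05,0,.05): print(z,k,proj("scene",c+d*k+[0,0,z]),proj("top",c+d*k+[0,0,z]))
print(proj("scene",[.422,.199,.255]),proj("top",[.422,.199,.255]))
for h in (.245,.255): print(onz("top",150+172/3.9,264+188/3.9,h),onz("scene",385+203/3.9,180+184/3.9,h))
```

```text
0.298 -0.05 [431.88599745 195.34358382] [212.16763965 327.74557391]
0.298 0 [439.23558639 210.56778669] [187.14156989 314.53866932]
0.298 0.05 [447.14757163 227.00404257] [162.47174106 301.43380835]
0.31 -0.05 [432.72274309 190.89921218] [210.58884042 328.19601467]
0.31 0 [440.17271533 206.08356483] [185.17985248 314.77555073]
0.31 0.05 [448.19878601 222.4897388 ] [160.14129825 301.46120579]
[436.50222022 226.41166651] [192.89474662 313.74465524]
[0.42452648 0.19949954 0.245     ] [0.41378047 0.19451877 0.245     ]
[0.42481358 0.19682408 0.255     ] [0.42275092 0.20138453 0.255     ]
```

```bash
python3 -m crank '[[[0.05,0.05,-0.6,0,0,0],[0,0,-0.6,0,0,0],[0,0,-0.6,0,0,0],[0,0,-0.6,0,0,0],[0,0,-0.6,0,0,0],[0,0,-0.6,0,0,0],[0,0,-0.4,0,0,0],[0,0,-0.3,0,0,0],[0,0,0,0,0,0],[0,0,0,0,0,0]]]'
python3 -m crank '[[[0,0,0,0,0,0],[0,0,0,0,0,0],[0,0,0,0,0,0],[0,0,0,0,0,0],[0,0,0,0,0,0],[0,0,0,0,0,0],[0,0,0,0,0,0],[0,0,0,0,0,0],[0,0,0,0,0,0],[0,0,0,0,0,0],[0,0,0,0,0,0],[0,0,0,0,0,0]]]' 0 40
```

```text
time: 14.17
ee_pos: [0.4231, 0.1986, 0.2312]
tcp_rot: [180.0, 0.0, 153.1]
wrist_force: [0.1, -0.3, -0.5]
opening: 0.0853
grasp_force: 0.0
time: 15.17
ee_pos: [0.4232, 0.1987, 0.2311]
tcp_rot: [180.0, 0.0, 153.1]
wrist_force: [1.2, -0.5, 3.8]
opening: 0.0174
grasp_force: 38.9
```

```bash
python3 -m crank '[[[0.07,-0.25,0,0,0,0.15],[0.07,-0.48,0,0,0,0.23],[0.07,-0.48,0,0,0,0.23],[0.07,-0.48,0,0,0,0.23],[0.07,-0.48,0,0,0,0.23],[0.07,-0.48,0,0,0,0.23],[0.07,-0.48,0,0,0,0.23],[0.07,-0.48,0,0,0,0.23],[0.07,-0.48,0,0,0,0.23],[0.07,-0.48,0,0,0,0.23],[0.07,-0.48,0,0,0,0.23],[0.07,-0.48,0,0,0,0.23],[0.07,-0.48,0,0,0,0.23],[0.07,-0.48,0,0,0,0.23],[0.07,-0.48,0,0,0,0.23],[0.07,-0.48,0,0,0,0.23],[0.07,-0.48,0,0,0,0.23],[0.07,-0.48,0,0,0,0.23]]]'
python3 -m crank '[[[0.07,-0.48,0,0,0,0.14],[0.07,-0.48,0,0,0,0.14],[0.07,-0.48,0,0,0,0.14],[0.07,-0.48,0,0,0,0.14],[0.07,-0.48,0,0,0,0.14],[0.07,-0.48,0,0,0,0.14],[0.07,-0.48,0,0,0,0.14],[0.07,-0.48,0,0,0,0.14],[0.07,-0.48,0,0,0,0.14],[0.07,-0.48,0,0,0,0.14],[0.07,-0.48,0,0,0,0.14],[0.07,-0.48,0,0,0,0.14]]]'
```

```text
time: 16.67
ee_pos: [0.4485, 0.0303, 0.2311]
tcp_rot: [180.0, 0.0, -178.8]
wrist_force: [1.4, 2.5, 4.5]
opening: 0.0171
grasp_force: 39.1
time: 17.67
ee_pos: [0.4652, -0.0849, 0.2311]
tcp_rot: [180.0, 0.0, -167.3]
wrist_force: [1.0, 2.0, 4.0]
opening: 0.0169
grasp_force: 39.2
```

```bash
python3 -m crank '[[[0.07,-0.45,0,0,0,0.12],[0.07,-0.45,0,0,0,0.12],[0.07,-0.45,0,0,0,0.12],[0.07,-0.45,0,0,0,0.12],[0.07,-0.45,0,0,0,0.12],[0.07,-0.4,0,0,0,0.12],[0.07,-0.3,0,0,0,0.12],[0.05,-0.2,0,0,0,0.1],[0,0,0,0,0,0],[0,0,0,0,0,0]]]'
python3 - <<'E'
from h import *
s=snap("scene","s5");t=snap("top","t5"); print(bot.get_obs()["ee_pos"])
cv2.imwrite("pics/z6.png",np.hstack([cv2.resize(t[180:380,220:420],(400,400),interpolation=2),cv2.resize(s[130:330,238:438],(400,400),interpolation=2)]))
E
```

```text
time: 18.5
ee_pos: [0.4759, -0.1481, 0.231]
tcp_rot: [-180.0, -0.0, -161.0]
wrist_force: [0.7, -2.2, 4.6]
opening: 0.0169
grasp_force: 39.3
[ 0.47585642 -0.14786158  0.23104364]
```

View pics/z6.png

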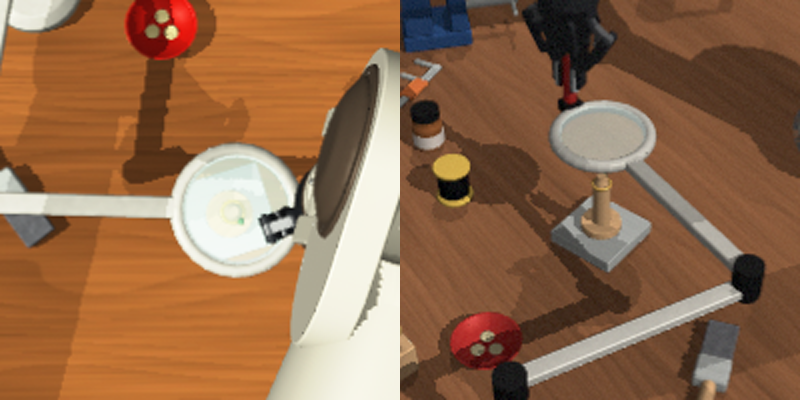

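The lens covers the stand: its centre is at about (337.5,285) in the top view and (340,198) in the scene view. I'll release, rise and then measure.

```bash
python3 -m crank '[[[0,0,0,0,0,0],[0,0,0,0,0,0],[0,0,0,0,0,0],[0,0,0,0,0,0],[0,0,0,0,0,0],[0,0,0,0,0,0],[0,0,0,0,0,0],[0,0,0,0,0,0]]]' 1
python3 -m crank '[[[0,0,0.3,0,0,0],[0,0,0.6,0,0,0],[0,0,0.8,0,0,0],[0,0,0.8,0,0,0],[0,0,0.8,0,0,0],[0,0,0.8,0,0,0],[0,-0.5,0.3,0,0,0],[0,-0.8,0,0,0,0],[0,-0.8,0,0,0,0],[0,-0.8,0,0,0,0],[0,-0.8,0,0,0,0],[0,-0.8,0,0,0,0],[0,-0.8,0,0,0,0],[0,-0.8,0,0,0,0],[0,-0.5,0,0,0,0],[0,0,0,0,0,0],[0,0,0,0,0,0]]]'
python3 - <<'E'
from h import *
s=snap("scene","s6");t=snap("top","t6")
print(onz("top",337.5,285,.181),onz("scene",339.75,197.75,.181),tri((337.5,285),(339.75,197.75)))
print("expected px for ideal",proj("top",[.478,-.0737,.181]),proj("scene",[.478,-.0737,.181]))
cv2.imwrite("pics/z7.png",np.hstack([cv2.resize(t[245:325,298:378],(400,400),interpolation=2),cv2.resize(s[150:270,280:400],(400,400),interpolation=2)]))
E
```

```text
time: 19.27
ee_pos: [0.4759, -0.1477, 0.2308]
tcp_rot: [180.0, -0.0, -160.9]
wrist_force: [-0.1, 0.3, 0.2]
opening: 0.0853
grasp_force: 0.0
time: 20.68
ee_pos: [0.4757, -0.2801, 0.3185]
tcp_rot: [180.0, -0.0, -161.0]
wrist_force: [1.0, -0.1, 0.7]
opening: 0.085
grasp_force: 0.0
[ 0.4761127 -0.0727132  0.181    ] [ 0.47820716 -0.06905839  0.181     ] (array([ 0.47594968, -0.07269319,  0.17756215]), np.float64(0.0007038669778767674))
expected px for ideal [337.97543572 284.05975802] [338.73336981 196.76991108]
```

View pics/z7.png

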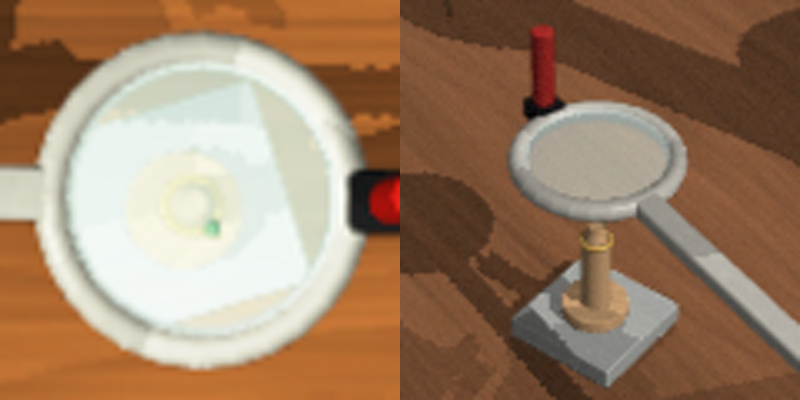

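The stand is upright on the block. The lens centre, at about (338,285) in the top view, is within roughly 3 mm of it, and the gripper is clear.

```bash
python3 -c "
from workcell import bot
print(bot.job_done())"
```

```text
the job is handed in; nothing more can be done
None
```

The ring stand stands upright in the middle of the block and released, the lens centre is about 3 mm from it seen from above, and the job is handed in at about 21 s with the gripper clear; no verdict came back.

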